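Clamp a freezer box and hold it under the bench press

ROBOT

A 7-joint arm with a two-finger parallel gripper is mounted at the origin on a cart in front of the work surface, level with it; the furniture and walls round the work are solid. World frame = base frame: x ahead of the robot, y to its left, z up, the work surface at z = 0. Lengths are in mm, angles in rad, forces in N, time in s.
With the tool pointing down it reaches from about 350 to 900 mm from the base axis. Payload 7.2 kg.
Tool frame: the origin (TCP) lies at the very end of the fingers, on their centre line; the grasp point (between the pads) lies 19 mm behind it; z points along the fingers, y is the line along which they close (so a half turn about z gives the same grasp; the last joint's range is limited). The gripper opens to 85 mm and grips with 20 to 120 N. Pads are 22 mm wide; open, the fingers measure 114 mm over their backs; the gripper's body (76 mm by 85 mm) begins 54 mm behind the grasp point. The pads swing forward as they close: fully open they stand 13 mm farther back than shut.
Start: joints at [1.107, 0.411, -0.013, 1.596, 0.006, 1.134, -0.082], TCP at [240.955, -576.688, 231.297] pointing down, gripper open.
Joint ranges: [-2.95, 2.95], [-0.29, 1.99], [-1.47, 1.44], [0.14, 2.54], [-1.03, 4.17], [0.13, 1.85], [-2.86, 2.86]. Speed limits (rad/s): [2.39, 2.39, 3.01, 3.01, 3.14, 3.14, 3.14].

INTERFACE

Orientations are given as a unit quaternion [w, x, y, z].
In Python, from station import * gives the robot as it stands.
- The arm moves only by the tool carry_out, never from a script. Its argument "motion" is a list of rows, each a list of 3 entries, a list of its own where there are three numbers: the turn, a rotation vector about the tool's x, y, z in degrees, then the shift along the tool's x, y, z in m, then the finger opening in m, from 0 to 0.0854. In form: [[[wx, wy, wz], [x, y, z], fingers], ...]. A call has 1 to 12 rows; each row is the pose to reach, as a shift and turn from the pose commanded when the call began, along the tool's axes at that moment; what a row does not reach only later rows make up. A row lasts 1/10 s, in which the tool goes at most 50 mm and 8.59 degrees, less where a joint would pass 70% of its speed; a pose out of reach is approached as far as the arm can. A call with a gripper value outside its range is refused whole. The fingers move at their own pace and stop on an object; "newtons" is the grip in N (left out, the last holds). Time passes only in rows, so rows that repeat a pose let the fingers close. It gives the time, the measured TCP pose, the force, the opening and the grip force at its end, in the units of the state.
- sense(): the state, without advancing time (a new reading comes with each control period).
- camera(name): name is "side" or "top"; returns the picture (420x560x3 uint8, red, green, blue); there is no depth.
- calibration(name): a dict with "K" (3x3 intrinsics, pixels), "cam_to_world" (4x4, takes a point from camera to world coordinates). Camera axes: x right, y up, looking along -z (the intrinsics and any distortion apply to the point x, -y, -z); pixel columns grow to the right and rows downward; lengths in mm; the calibration is good to about 2 mm. A picture is of the moment at which its call begins. calibration takes no time and is no camera call.
- job_done(): hands the job in; it is judged then, once.
The state is a dict: "t": time; "joint_positions": joint angles; "qvel": joint speeds; "joint_torque": joint torques, N m; "position": TCP position; "tool_rot": TCP orientation; "ft_force": force on the tool from outside, world axes, zero at the start; "wrist_torque": the same for the moment, N m; "width": finger opening in mm; "grasp_force": force on a finger pad.
Only numpy, scipy, OpenCV 4.12 (cv2) and the standard library are available. Lean on these libraries where they do the work, as an engineer would, in place of code of your own. Each camera call takes 0.05 s, during which the arm holds its last target. There are 200 camera calls.

TASK

Press the lid of the white freezer box with the hand press: wind the red-handled wheel clockwise, just over one full turn, until it stops and the clamp is closed on the box; then flip the yellow safety catch fully outward, away from the black lever; and only then pull the lever all the way towards you to its stop. The lever springs back, so finish while your gripper still holds it down at the stop, and leave the box and everything else on the bench where they are.

Things in the scene. Friction and masses are not known exactly. Their poses are not given: they have to be found in the camera images.
- press: the hand press: white base plate 270 x 420 mm, top face 18 mm above the bench, fixed to the bench. Origin on the bench under the lever's pivot line (45 mm to the right of the plate's middle and 15 mm in front of it). Axes: x away from the operator, y to the operator's left, z up; yawed up to 0.2 rad
- press_centre (a point): the place of the freezer box on the press, centre of the box's underside when seated: press frame (88, -30, 18) mm
- freezer_box: white freezer box 97 x 124 x 50 mm, loose, standing between the fences, the clamp jaw and the press plate at the back of the press. Origin at the centre of its underside. Not to be handled
- clamp_wheel (a joint): turn of the dark handwheel (112 mm disc, its top 72 mm above the bench, on the blue housing at the left) about a vertical axis. 0 to 6.9 rad, grows clockwise seen from above, starts at 0 to 0.6; at 6.9 it stops and the clamp jaw is closed. Light friction (0.08 Nm), stays where it is left
- wheel_hub (a point): on the handwheel's axis, 77 mm above the bench, at the top of the hub; press frame (-50, 190, 77) mm
- wheel_grip_mid (a point): middle of the red upright grip on the handwheel: a cylinder 18 mm in diameter and 46 mm tall (from 76 to 122 mm above the bench; this point at 101 mm), 42 mm from the wheel's axis; it spins freely on its own pin, so it can be gripped firmly and carried round without turning the hand
- safety_catch (a joint): angle of the yellow safety catch about a level shaft along the press's x axis, 110 mm above the bench. 0 (starts at 0 to 0.15): grip bar straight up, nose lying in front of the lever's right arm and blocking it; grows as the grip bar swings to the right (press -y), up to its stop at 1.25 rad; the lever is free beyond about 0.95. Stays where it is left (friction 0.05 Nm)
- catch_hinge (a point): point on the catch's shaft axis level with the middle of the grip part; press frame (-80, -125, 110) mm
- catch_grip (a point): grip point on the catch's yellow bar: a bar 12 mm in diameter along the press's x axis, 50 mm from the shaft axis (straight above it at joint 0); its free part reaches from 26 mm behind this point (where the catch's arm, 12 mm wide, joins it) to 28 mm in front of it
- press_lever (a joint): angle of the lever about a level axis along the press's y axis. 0: leaning 0.35 rad back from upright, where a spring returns it; grows as it is pulled towards the operator (press -x) and down, to its stop at 0.95 rad, leaning 0.6 rad forward. Spring torque 0.4 Nm at 0 to 0.9 Nm at 0.95 (about 7 N at the bar); with the catch shut it moves only about 0.1 to 0.15 rad before it is blocked
- lever_hinge (a point): middle of the lever's axis; press frame (0, -30, 60) mm
- lever_grip (a point): the lever's black grip bar, 20 mm in diameter and 88 mm long, along the press's y axis, held at both ends by two steel arms 110 mm apart. This point is the middle of the bar, 130 mm from the lever's axis
- tip_rack: purple box of pipette tips 95 x 132 x 62 mm, bystander at the right
- reagent_bottle: brown bottle with blue cap 60 x 60 x 125 mm, bystander at the right or left
- tube_rack_red: red tube rack 88 x 202 x 30 mm, bystander at the left
- beaker: clear beaker 74 x 74 x 90 mm, bystander at the left or right
- lab_timer: white timer 68 x 62 x 17 mm, bystander at the front edge

How it is judged:
By the outcome, as a careful person would: the job done as asked, in the order asked, and still so for the second after the job is handed in, while the arm keeps its last pose, push and grip.
It also fails if it takes over 67 s, if anything falls off the work surface, if the arm or the gripper's body presses on something with over 40 N, if the wrist force passes 120 N, or if a joint passes its speed limit or range.

## Working session

There is one attempt and no reset: what is moved stays moved. The work goes in short steps, Python scripts to look and compute and a tool call to move; the robot and the scene stay as the last step left them, time stands still between calls to the robot, and variables do not carry over. Pictures are saved under pics/ and viewed, at most 10 in all, crops included, and the job is handed in when it is done.

Besides the shell and the picture viewer there is one more tool, called in YAML: its name, and indented under it one key for each argument. carry_out: Moves the arm, as the interface text tells. Its arguments: {"type":"object","properties":{"motion":{"type":"array","items":{"type":"array"}},"newtons":{"type":"number"}},"required":["motion"]}

```bash
ls; mkdir -p pics; python3 - <<'E'
from station import *
import cv2,numpy as np
for n in("side","top"):
    im=camera(n); cv2.imwrite(f"pics/{n}0.png",im[:,:,::-1]); np.save(f"pics/{n}0.npy",im)
    c=calibration(n); print(n,np.round(c["K"],1).tolist(),np.round(c["cam_to_world"],3).tolist(),[k for k in c])
s=sense(); print(s["t"],s["position"],s["tool_rot"],s["width"])
E
```

```text
pics
side [[417.6, 0.0, 282.5], [0.0, 417.6, 210.3], [0.0, 0.0, 1.0]] [[0.994, 0.056, -0.09, 358.094], [-0.105, 0.467, -0.878, -1359.587], [-0.007, 0.882, 0.471, 858.226], [0.0, 0.0, 0.0, 1.0]] ['K', 'cam_to_world']
top [[440.8, 0.0, 286.3], [0.0, 440.8, 208.6], [0.0, 0.0, 1.0]] [[0.018, 0.991, -0.131, 298.942], [-1.0, 0.016, -0.012, 28.474], [-0.01, 0.132, 0.991, 1766.695], [0.0, 0.0, 0.0, 1.0]] ['K', 'cam_to_world']
0.1 [ 240.72305462 -576.28557473  230.5107437 ] [-7.19222413e-04  9.80484073e-01  1.96597100e-01 -2.14178093e-04] 85.41614427388086
```

View pics/top0.png

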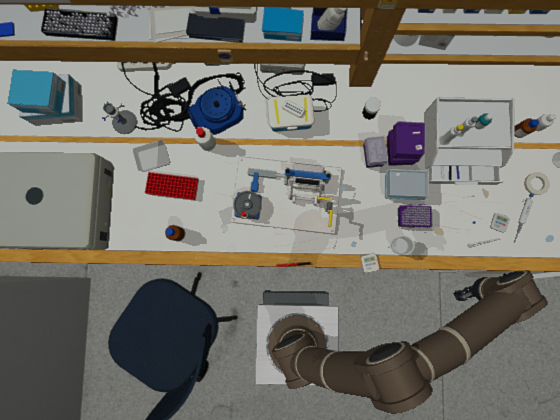

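View pics/side0.png

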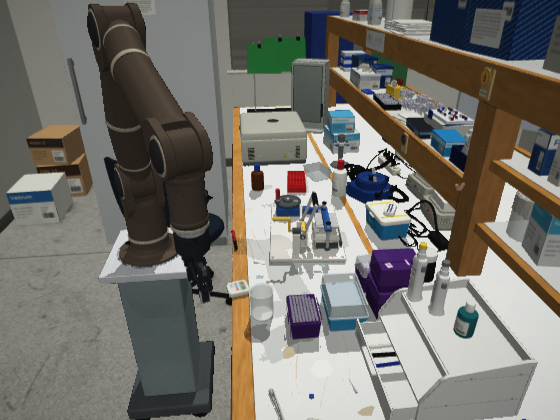

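The top picture shows the press plate around (235–342, 157–235), with the wheel at about (247,205), the catch at (330,208) and the lever at (308,180). In the side picture the press is around (270–345, 190–262). I'll enlarge both.

```bash
cat > h.py <<'E'
from station import *
import cv2,numpy as np
from scipy.spatial.transform import Rotation as R
C={n:calibration(n) for n in("side","top")}
def ray(n,u,v):
    K=C[n]["K"];T=np.array(C[n]["cam_to_world"])
    d=np.array([(u-K[0][2])/K[0][0],-(v-K[1][2])/K[1][1],-1.]); return T[:3,3],T[:3,:3]@d
def onz(n,u,v,z):
    o,d=ray(n,u,v); return o+d*(z-o[2])/d[2]
def proj(n,p):
    K=np.array(C[n]["K"]);T=np.array(C[n]["cam_to_world"]);q=T[:3,:3].T@(np.array(p)-T[:3,3])
    return K[0,0]*q[0]/-q[2]+K[0,2],K[1,1]*-q[1]/-q[2]+K[1,2]
def tri(a,b):
    A=[];B=[]
    for n,(u,v) in(("side",a),("top",b)):
        o,d=ray(n,u,v);d=d/np.linalg.norm(d);P=np.eye(3)-np.outer(d,d);A.append(P);B.append(P@o)
    return np.linalg.lstsq(np.vstack(A),np.hstack(B),rcond=None)[0]
def crop(n,im,x0,y0,w,h,k,f): cv2.imwrite(f,cv2.resize(im[y0:y0+h,x0:x0+w,::-1],None,fx=k,fy=k,interpolation=cv2.INTER_CUBIC))
E
python3 - <<'E'
from h import *
t=np.load("pics/top0.npy");s=np.load("pics/side0.npy")
crop(0,t,225,145,130,96,6,"pics/tc.png");crop(0,s,250,175,110,95,6,"pics/sc.png")
def blobs(n,im,lo,hi,x0,y0,x1,y1):
    hsv=cv2.cvtColor(im,cv2.COLOR_RGB2HSV);m=cv2.inRange(hsv,lo,hi);z=np.zeros_like(m);z[y0:y1,x0:x1]=m[y0:y1,x0:x1]
    N,l,st,c=cv2.connectedComponentsWithStats(z)
    return [(np.round(c[i],1).tolist(),st[i].tolist()) for i in range(1,N) if st[i,4]>3]
for n,im,b in(("top",t,(225,150,350,240)),("side",s,(255,180,350,270))):
    print(n,"yellow",blobs(n,im,(20,110,100),(35,255,255),*b)); print(n,"red",blobs(n,im,(170,110,70),(180,255,255),*b),blobs(n,im,(0,140,90),(8,255,255),*b))
E
```

```text
top yellow [([323.8, 198.1], [317, 197, 15, 3, 36]), ([329.9, 217.1], [328, 210, 5, 17, 49])]
top red [] [([242.7, 213.2], [241, 211, 5, 5, 18])]
side yellow [([283.0, 220.1], [272, 217, 19, 15, 92]), ([303.1, 226.2], [302, 221, 3, 12, 31])]
side red [([295.6, 188.7], [294, 187, 4, 5, 9]), ([292.5, 190.2], [291, 189, 4, 3, 4])] [([296.3, 185.1], [288, 180, 18, 12, 183]), ([277.5, 193.6], [276, 189, 4, 10, 39])]
```

View pics/tc.png

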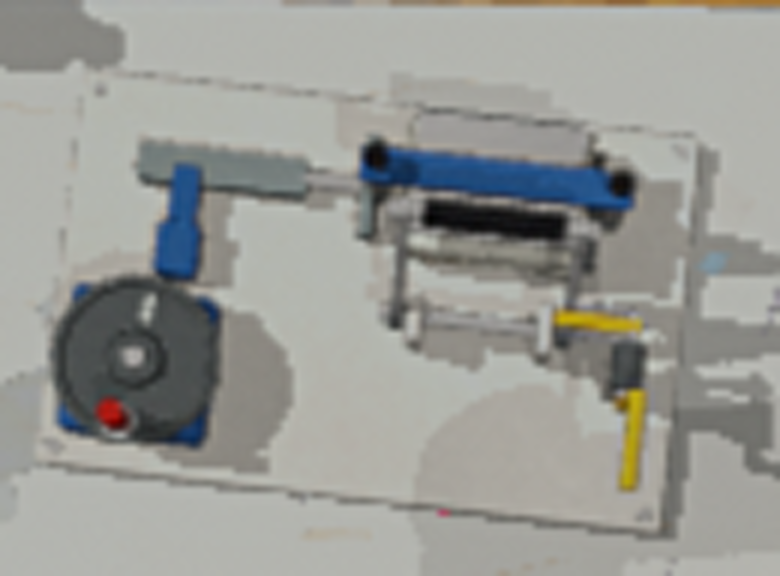

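View pics/sc.png

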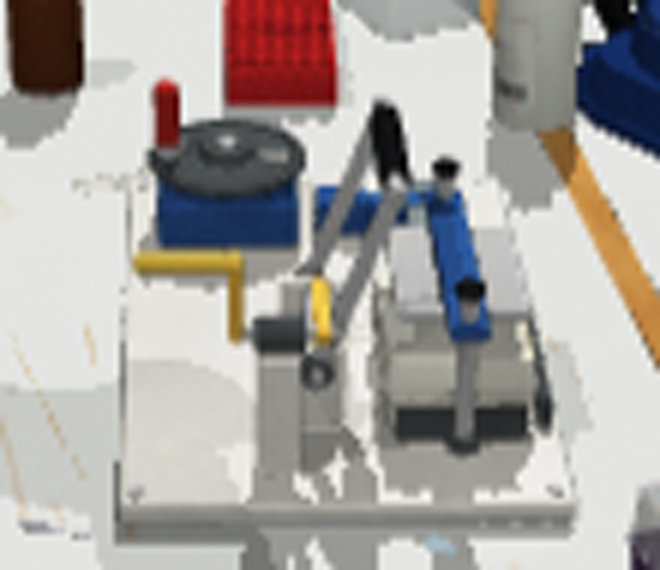

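The top crop shows the plate corners at about (80,72), (697,135), (660,530) and (40,463), the hub at (133,355), and the red grip top at (110,410). The catch bar runs from (634,392) to (627,488) and the lever bar from (425,215) to (565,225). The side crop shows the red grip upright at (167,115) and the yellow bar at (137–240,262).

```bash
cat >> h.py <<'E'
def cs(n,p): # crop px->full px
    k=(225,145) if n=="top" else (250,175); return np.array(p)/6.+np.array(k)-0.4
E
python3 - <<'E'
from h import *
from scipy.optimize import least_squares
obj=[((150,255,18),"top",(80,72)),((150,-165,18),"top",(697,135)),((-120,-165,18),"top",(660,530)),((-120,255,18),"top",(40,463)),((-50,190,77),"top",(133,355)),
((-120,-165,18),"side",(118,512)),((150,-165,18),"side",(577,508)),((-50,190,77),"side",(228,140))]
P=lambda x,p:np.array([x[0]+np.cos(x[2])*p[0]-np.sin(x[2])*p[1],x[1]+np.sin(x[2])*p[0]+np.cos(x[2])*p[1],p[2]])
f=lambda x:np.concatenate([np.array(proj(n,P(x,p)))-cs(n,q) for p,n,q in obj])
r=least_squares(f,[500,0,0]);x=r.x;print(x.round(4),r.fun.round(1))
for nm,p in dict(hub=(-50,190,77),hinge=(-80,-125,110),lev=(0,-30,60),levgrip=(130*np.sin(.35),-30,60+130*np.cos(.35)),catch0=(-80,-125,160)).items():
    print(nm,P(x,p).round(1),*[(np.array(proj(n,P(x,p)))).round(1) for n in("top","side")])
g=onz("top",*cs("top",(110,410)),122);print("grip top ray z122",g.round(1),"tri",tri(cs("side",(166,90)),cs("top",(112,408))).round(1))
d=g-P(x,(-50,190,77));print("r",np.hypot(*d[:2]),"ang world",np.arctan2(d[1],d[0]))
print("lever tri",tri(cs("side",(390,140)),cs("top",(495,220))).round(1))
print("catch ends tri",tri(cs("side",(138,263)),cs("top",(627,488))).round(1),tri(cs("side",(238,262)),cs("top",(634,394))).round(1))
print("shelf?",onz("top",220,57,300).round(),[onz("top",370,z,500).round() for z in(55,85)])
E
```

```text
[ 5.69467e+02  7.59630e+00 -9.31000e-02] [ 0.8 -0.4  0.8  0.1  0.6  0.4 -0.9  0.1  0.4  0.5  0.3 -1.4  0.5 -1.7
 -0.4  0.4]
hub [537.3 201.4  77. ] [247.2 204.3] [287.2 198.3]
hinge [ 478.2 -109.4  110. ] [328.1 219.8] [280.6 230.1]
lev [566.7 -22.3  60. ] [304.9 198.4] [301.8 228.3]
levgrip [611.1 -26.4 182.1] [307.2 181.2] [314.6 199. ]
catch0 [ 478.2 -109.4  160. ] [329.2 218.4] [280.5 217.6]
grip top ray z122 [497.8 211.8 122. ] tri [498.4 211.4 115.1]
r 40.89707921559476 ang world 2.8845198936106464
lever tri [610.5 -25.9 186.3]
catch ends tri [ 450.8 -109.2  158.2] [ 508.4 -113.3  157.4]
shelf? [1028.  290.  300.] [array([ 941., -201.,  500.]), array([ 845., -201.,  500.])]
```

```bash
cat >> h.py <<'E'
X=np.array([569.47,7.6,-0.0931])
def W(p): c,s=np.cos(X[2]),np.sin(X[2]); return np.array([X[0]+c*p[0]-s*p[1],X[1]+s*p[0]+c*p[1],p[2]])
def down(yaw): c,s=np.cos(yaw),np.sin(yaw); return np.array([[c,s,0],[s,-c,0],[0,0,-1.]])
def now():
    s=sense();q=s["tool_rot"];return np.array(s["position"]),R.from_quat([q[1],q[2],q[3],q[0]]).as_matrix(),s
def rel(p,Rt,base=None):
    P0,R0=base or now()[:2]; return R.from_matrix(R0.T@Rt).as_rotvec(degrees=True).round(1).tolist(),(R0.T@(np.array(p)-P0)/1000).round(4).tolist()
E
python3 - <<'E'
from h import *
print(rel((496.7,212.1,190),down(X[2])))
print([onz("top",*cs("top",q),z).round() for q,z in(((375,155),130),((622,183),130))], [tri(cs("side",a),cs("top",b)).round() for a,b in(((446,165),(375,155)),((470,290),(622,183)))])
E
```

```text
([-0.1, 0.0, 28.0], [0.5401, -0.6287, 0.0414])
[array([662.,  48., 130.]), array([ 646., -108.,  130.])] [array([662.,  48., 129.]), array([ 646., -108.,  127.])]
```

carry_out:
  motion:
    - [[0,0,28],[0.54,-0.629,0.0],0.085]
    - [[0,0,28],[0.54,-0.629,0.0],0.085]
    - [[0,0,28],[0.54,-0.629,0.0],0.085]
    - [[0,0,28],[0.54,-0.629,0.0],0.085]
    - [[0,0,28],[0.54,-0.629,0.0],0.085]
    - [[0,0,28],[0.54,-0.629,0.0],0.085]
    - [[0,0,28],[0.54,-0.629,0.0],0.085]
    - [[0,0,28],[0.54,-0.629,0.0],0.085]
    - [[0,0,28],[0.54,-0.629,0.0],0.085]
    - [[0,0,28],[0.54,-0.629,0.0],0.085]
    - [[0,0,28],[0.54,-0.629,0.0],0.085]
    - [[0,0,28],[0.54,-0.629,0.0],0.085]

```text
t: 1.3
position: [425.7, -5.4, 231.4]
tool_rot: [0.0, 0.999, -0.047, 0.0]
ft_force: [0.9, -1.3, -0.1]
width: 85.5
grasp_force: 0.0
```

```bash
python3 - <<'E'
from h import *
p,r,s=now();print(s["t"],p.round(1),s["joint_positions"].round(2));print(rel((496.7,212.1,150),down(X[2])))
E
```

```text
1.3 [425.7  -5.4 231.4] [ 0.29  0.09 -0.41  2.03  0.04  1.03 -1.81]
([0.0, -0.0, -0.0], [0.0505, -0.2232, 0.0814])
```

carry_out:
  motion:
    - [[0,0,0],[0.05,-0.223,0.03],0.085]
    - [[0,0,0],[0.05,-0.223,0.04],0.085]
    - [[0,0,0],[0.05,-0.223,0.06],0.085]
    - [[0,0,0],[0.05,-0.223,0.08],0.085]
    - [[0,0,0],[0.05,-0.223,0.08],0.085]
    - [[0,0,0],[0.05,-0.223,0.08],0.085]
    - [[0,0,0],[0.05,-0.223,0.08],0.085]
    - [[0,0,0],[0.05,-0.223,0.08],0.085]

```text
t: 2.1
position: [496.1, 208.9, 151.5]
tool_rot: [0.0, 0.999, -0.047, 0.0]
ft_force: [0.2, 0.8, 0.5]
width: 84.8
grasp_force: 0.0
```

```bash
python3 - <<'E'
from h import *
p,r,s=now();print(s["t"],p.round(1),s["joint_positions"].round(2));print(rel((496.7,212.1,84),down(X[2])))
t=camera("top");i=camera("side");a=cv2.resize(t[145:241,225:355,::-1],None,fx=4,fy=4);b=cv2.resize(i[165:261,250:330,::-1],None,fx=3.5,fy=4)
cv2.imwrite("pics/a.png",np.hstack([a,b]))
E
```

```text
2.1 [496.1 208.9 151.5] [-0.09  0.4  -0.51  1.87  0.24  0.93 -2.37]
([0.1, -0.0, -0.0], [0.0003, -0.0033, 0.0675])
```

View pics/a.png

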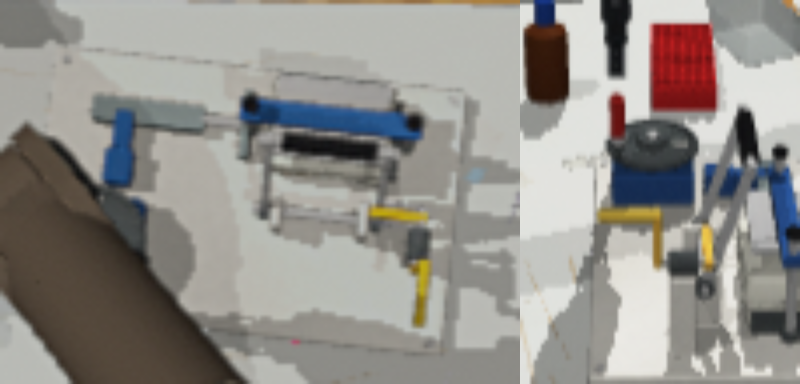

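The side view shows the fingers in line with the red grip (column ~616), so I'll descend and close.

carry_out:
  motion:
    - [[0,0,0],[0,-0.002,0.03],0.085]
    - [[0,0,0],[0,-0.002,0.067],0.085]
    - [[0,0,0],[0,-0.002,0.067],0.085]
    - [[0,0,0],[0,-0.002,0.067],0.085]
    - [[0,0,0],[0,-0.002,0.067],0.0]
    - [[0,0,0],[0,-0.002,0.067],0.0]
    - [[0,0,0],[0,-0.002,0.067],0.0]
    - [[0,0,0],[0,-0.002,0.067],0.0]
    - [[0,0,0],[0,-0.002,0.067],0.0]
    - [[0,0,0],[0,-0.002,0.067],0.0]
    - [[0,0,0],[0,-0.002,0.067],0.0]
  newtons: 30

```text
t: 3.3
position: [496.5, 212.2, 84.8]
tool_rot: [-0.0, 0.999, -0.046, 0.0]
ft_force: [-2.1, -0.2, 6.4]
width: 17.3
grasp_force: 29.1
```

```bash
python3 - <<'E'
from h import *
p,r,s=now();print(s["t"],p.round(1),s["width"],s["grasp_force"],s["ft_force"].round(1))
h=W((-50,190,77));d=p-h;print(h.round(1),np.hypot(*d[:2]),a:=np.arctan2(d[1],d[0]))
for k in range(1,13):
    b=a-np.radians(18*k);print(k,((r.T@np.array([42*(np.cos(b)-np.cos(a)),42*(np.sin(b)-np.sin(a)),0]))/1000).round(4))
E
```

```text
3.3 [496.5 212.2  84.8] 17.276165865086984 29.14712369441986 [-2.1 -0.2  6.4]
[537.3 201.4  77. ] 42.22339023853063 2.883499192018335
1 [ 0.0042 -0.0125  0.    ]
2 [ 0.012 -0.023  0.   ]
3 [ 0.0227 -0.0307  0.    ]
4 [ 0.0352 -0.0346  0.    ]
5 [ 0.0483 -0.0345  0.    ]
6 [ 0.0608 -0.0304  0.    ]
7 [ 0.0714 -0.0225  0.    ]
8 [ 0.079  -0.0118  0.0001]
9 [0.083  0.0007 0.0001]
10 [0.0829 0.0138 0.0001]
11 [0.0787 0.0263 0.    ]
12 [0.0709 0.0369 0.    ]
```

carry_out:
  motion:
    - [[0,0,0],[0.0042,-0.0125,0],0]
    - [[0,0,0],[0.012,-0.023,0],0]
    - [[0,0,0],[0.0227,-0.0307,0],0]
    - [[0,0,0],[0.0352,-0.0346,0],0]
    - [[0,0,0],[0.0483,-0.0345,0],0]
    - [[0,0,0],[0.0608,-0.0304,0],0]
    - [[0,0,0],[0.0714,-0.0225,0],0]
    - [[0,0,0],[0.079,-0.0118,0],0]
    - [[0,0,0],[0.083,0.0007,0],0]
    - [[0,0,0],[0.0829,0.0138,0],0]
    - [[0,0,0],[0.0787,0.0263,0],0]
    - [[0,0,0],[0.0709,0.0369,0],0]

```text
t: 4.5
position: [563.6, 169.8, 84.9]
tool_rot: [-0.001, 0.999, -0.046, 0.0]
ft_force: [-3.5, 8.5, 5.0]
width: 17.0
grasp_force: 29.7
```

```bash
python3 - <<'E'
from h import *
p,r,s=now();print(s["t"],p.round(1),s["width"],s["grasp_force"],s["ft_force"].round(1),s["joint_positions"].round(2))
h=W((-50,190,77));d=p-h;print(np.hypot(*d[:2]),np.arctan2(d[1],d[0])-2.883+2*np.pi)
a=2.8835-np.radians(216)
for k in range(1,13):
    b=a-np.radians(14*k);print(k,((r.T@np.array([42*(np.cos(b)-np.cos(a)),42*(np.sin(b)-np.sin(a)),0]))/1000).round(4))
E
```

```text
4.5 [563.6 169.8  84.9] 17.0062666667832 29.65297132730484 [-3.5  8.5  5. ] [-0.04  0.56 -0.45  1.8   0.31  0.85 -2.3 ]
41.14391576791146 2.5225094705605335
1 [-0.0081  0.0062 -0.    ]
2 [-0.0175  0.0103 -0.    ]
3 [-0.0276  0.012  -0.0001]
4 [-0.0378  0.0112 -0.0001]
5 [-0.0475  0.008  -0.0001]
6 [-0.0562  0.0025 -0.    ]
7 [-0.0632 -0.0049 -0.    ]
8 [-0.0682 -0.0139 -0.    ]
9 [-0.071  -0.0237  0.    ]
10 [-0.0713 -0.034   0.    ]
11 [-0.069  -0.0439  0.0001]
12 [-0.0645 -0.0531  0.0001]
```

carry_out:
  motion:
    - [[0,0,0],[-0.0081,0.0062,0],0]
    - [[0,0,0],[-0.0175,0.0103,0],0]
    - [[0,0,0],[-0.0276,0.012,0],0]
    - [[0,0,0],[-0.0378,0.0112,0],0]
    - [[0,0,0],[-0.0475,0.008,0],0]
    - [[0,0,0],[-0.0562,0.0025,0],0]
    - [[0,0,0],[-0.0632,-0.0049,0],0]
    - [[0,0,0],[-0.0682,-0.0139,0],0]
    - [[0,0,0],[-0.071,-0.0237,0],0]
    - [[0,0,0],[-0.0713,-0.034,0],0]
    - [[0,0,0],[-0.0713,-0.034,0],0]

```text
t: 5.6
position: [496.1, 210.6, 84.8]
tool_rot: [-0.0, 0.999, -0.046, 0.001]
ft_force: [2.0, 1.9, 8.0]
width: 16.9
grasp_force: 30.3
```

```bash
python3 - <<'E'
from h import *
p,r,s=now();print(s["t"],p.round(1),s["width"],s["grasp_force"],s["ft_force"].round(1))
h=W((-50,190,77));d=p-h;a=np.arctan2(d[1],d[0]);print(np.hypot(*d[:2]),2.8835-a+2*np.pi)
a=2.8835-np.radians(356)
print("tangent tool",r.T@[np.sin(a),-np.cos(a),0])
for k in range(1,9):
    b=a-np.radians(6*k);print(k,((r.T@np.array([42*(np.cos(b)-np.cos(a)),42*(np.sin(b)-np.sin(a)),0]))/1000).round(4))
E
```

```text
5.6 [496.1 210.6  84.8] 16.86926397418424 30.335635542869568 [2.  1.9 8. ]
42.2047384918267 6.24315596865479
tangent tool [ 0.09629387 -0.99535239  0.0010558 ]
1 [ 0.0007 -0.0043  0.    ]
2 [ 0.0018 -0.0086  0.    ]
3 [ 0.0033 -0.0127  0.    ]
4 [ 0.0053 -0.0167  0.    ]
5 [ 0.0076 -0.0204  0.    ]
6 [ 0.0104 -0.0238  0.    ]
7 [ 0.0134 -0.0269  0.    ]
8 [ 0.0168 -0.0297  0.    ]
```

carry_out:
  motion:
    - [[0,0,0],[0.0007,-0.0043,0],0]
    - [[0,0,0],[0.0018,-0.0086,0],0]
    - [[0,0,0],[0.0018,-0.0086,0],0]

```text
t: 5.9
position: [498.3, 218.0, 84.8]
tool_rot: [-0.0, 0.999, -0.046, 0.0]
ft_force: [-0.3, 0.7, 9.9]
width: 17.7
grasp_force: 30.7
```

carry_out:
  motion:
    - [[0,0,0],[0.0015,-0.004,0],0]
    - [[0,0,0],[0.0035,-0.008,0],0]
    - [[0,0,0],[0.0035,-0.008,0],0]

```text
t: 6.2
position: [502.2, 225.8, 84.8]
tool_rot: [-0.0, 0.999, -0.046, -0.0]
ft_force: [-1.6, -0.1, 9.6]
width: 17.2
grasp_force: 30.7
```

carry_out:
  motion:
    - [[0,0,0],[0.003,-0.0033,0],0]
    - [[0,0,0],[0.0056,-0.0062,0],0]
    - [[0,0,0],[0.0056,-0.0062,0],0]

```text
t: 6.5
position: [506.0, 230.6, 84.7]
tool_rot: [0.001, 0.999, -0.046, -0.002]
ft_force: [-10.8, -2.6, 17.7]
width: 17.0
grasp_force: 31.5
```

carry_out:
  motion:
    - [[0,0,0],[0.0035,-0.003,0],0]
    - [[0,0,0],[0.0035,-0.003,0],0]

```text
t: 6.7
position: [506.7, 230.7, 84.2]
tool_rot: [0.004, 0.999, -0.046, -0.005]
ft_force: [-20.1, -9.5, 28.2]
width: 17.1
grasp_force: 32.8
```

The wheel is at its stop: it turned about 6.79 rad, with the tangential force rising to about 22 N. Next I'll ease off, release and rise.

carry_out:
  motion:
    - [[0,0,0],[-0.0025,0.0025,0],0]
    - [[0,0,0],[-0.0025,0.0025,0],0.04]
    - [[0,0,0],[-0.0025,0.0025,0],0.06]
    - [[0,0,0],[-0.0025,0.0025,0],0.06]
    - [[0,0,0],[-0.0025,0.0025,-0.03],0.06]
    - [[0,0,0],[-0.0025,0.0025,-0.07],0.06]
    - [[0,0,0],[-0.0025,0.0025,-0.12],0.04]
    - [[0,0,0],[-0.0025,0.0025,-0.12],0.0]
    - [[0,0,0],[-0.0025,0.0025,-0.12],0.0]

```text
t: 7.6
position: [510.3, 231.4, 205.2]
tool_rot: [-0.0, 0.999, -0.047, 0.001]
ft_force: [-0.1, 0.8, -0.8]
width: 16.6
grasp_force: 0.0
```

```bash
python3 - <<'E'
from h import *
p,r,s=now();print(s["t"],p.round(1),s["width"],s["joint_positions"].round(2))
# waypoint left of catch bar, in front part; bar ctr (-80,-125)->use x=-92
for q in((-92,-80,205),(-92,-80,114)): print(W(q).round(1),rel(W(q),down(X[2])))
E
```

```text
7.6 [510.3 231.4 205.2] 16.55887424261445 [-0.1   0.38 -0.52  1.76  0.21  1.06 -2.37]
[470.4 -63.5 205. ] ([-0.0, -0.1, -0.0], [-0.0122, 0.2974, -0.0001])
[470.4 -63.5 114. ] ([-0.0, -0.1, -0.0], [-0.0124, 0.2974, 0.0909])
```

carry_out:
  motion:
    - [[0,0,0],[-0.0122,0.05,0],0]
    - [[0,0,0],[-0.0122,0.1,0],0]
    - [[0,0,0],[-0.0122,0.15,0],0]
    - [[0,0,0],[-0.0122,0.2,0],0]
    - [[0,0,0],[-0.0122,0.25,0],0]
    - [[0,0,0],[-0.0122,0.297,0],0]
    - [[0,0,0],[-0.0122,0.297,0],0]
    - [[0,0,0],[-0.0122,0.297,0.03],0]
    - [[0,0,0],[-0.0122,0.297,0.06],0]
    - [[0,0,0],[-0.0122,0.297,0.09],0]
    - [[0,0,0],[-0.0122,0.297,0.09],0]

```text
t: 8.7
position: [466.3, -62.7, 109.9]
tool_rot: [-0.001, 0.999, -0.046, -0.005]
ft_force: [-0.1, 0.4, 0.2]
width: -0.0
grasp_force: 0.0
```

```bash
python3 - <<'E'
from h import *
t=camera("top");i=camera("side");a=cv2.resize(t[145:241,225:355,::-1],None,fx=4,fy=4);b=cv2.resize(i[165:261,250:330,::-1],None,fx=3.5,fy=4)
cv2.imwrite("pics/b.png",np.hstack([a,b]))
print(rel(W((-92,-146,114)),down(X[2])))
E
```

```text
([-0.0, 0.2, 0.1], [0.0013, 0.0666, -0.0004])
```

View pics/b.png

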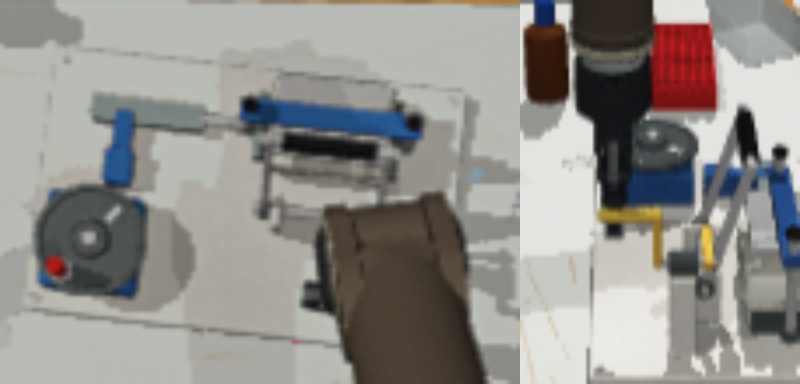

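The side view shows the closed fingers behind (left of) the yellow bar, crossing it at (615,215). The wheel grip is at (55,266), where I left it. Now I'll push the catch outward.

carry_out:
  motion:
    - [[0,0,0],[0,0.012,0],0]
    - [[0,0,0],[0,0.022,0],0]
    - [[0,0,0],[0,0.03,0],0]
    - [[0,0,0],[0,0.038,0],0]
    - [[0,0,0],[0,0.046,0],0]
    - [[0,0,0],[0,0.054,0],0]
    - [[0,0,0],[0,0.06,0],0]
    - [[0,0,0],[0,0.066,0],0]
    - [[0,0,0],[0,0.066,0],0]

```text
t: 9.7
position: [463.4, -128.5, 113.7]
tool_rot: [-0.001, 0.999, -0.046, -0.001]
ft_force: [-1.0, 3.4, -1.9]
width: 0.0
grasp_force: 1.5
```

carry_out:
  motion:
    - [[0,0,0],[0,0.003,0],0]
    - [[0,0,0],[0,0.005,0],0]
    - [[0,0,0],[0,0.005,0],0]

```text
t: 10.0
position: [463.4, -130.1, 113.2]
tool_rot: [-0.002, 0.999, -0.045, -0.001]
ft_force: [2.9, 13.3, -9.2]
width: -0.3
grasp_force: 6.8
```

carry_out:
  motion:
    - [[0,0,0],[0,0.003,0],0]
    - [[0,0,0],[0,0.003,0],0]

```text
t: 10.2
position: [463.4, -130.9, 112.8]
tool_rot: [-0.004, 0.999, -0.044, -0.001]
ft_force: [5.7, 19.5, -13.5]
width: -0.2
grasp_force: 9.8
```

```bash
python3 - <<'E'
from h import *
p,r,s=now();d=p-[X[0],X[1],0];c,n=np.cos(X[2]),np.sin(X[2]);print("press frame",c*d[0]+n*d[1],-n*d[0]+c*d[1],p[2],s["ft_force"])
i=camera("side");cv2.imwrite("pics/c.png",cv2.resize(i[190:260,250:340,::-1],None,fx=7,fy=7))
for j in(0,.9,1.1,1.25): print(j,[np.round(proj("side",W((x,-125-50*np.sin(j),110+50*np.cos(j)))),1) for x in(-108,-54)])
E
```

```text
press frame -92.77156158121802 -147.76238547401394 112.80480947778743 [  5.73779434  19.45046837 -13.53221819]
0 [array([272.3, 217.7]), array([288. , 217.5])]
0.9 [array([272.3, 228.2]), array([288.3, 228. ])]
1.1 [array([272.4, 231.1]), array([288.3, 230.9])]
1.25 [array([272.4, 233.3]), array([288.4, 233.1])]
```

View pics/c.png

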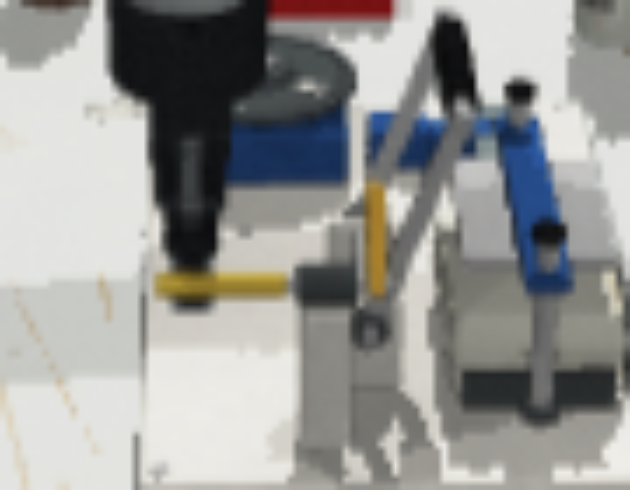

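The bar sits at crop row 286, i.e. pixel row 230.9, which puts the catch at about 1.1 rad. The fingers have jammed there by friction. I'll back off, then press the bar down from above to its stop.

carry_out:
  motion:
    - [[0,0,0],[0,-0.015,0],0]
    - [[0,0,0],[0,-0.03,0],0]
    - [[0,0,0],[0,-0.03,-0.03],0]
    - [[0,0,0],[0,-0.03,-0.06],0]
    - [[0,0,0],[0,-0.01,-0.06],0]
    - [[0,0,0],[0,0.02,-0.06],0]
    - [[0,0,0],[0,0.02,-0.06],0]
    - [[0,0,0],[0,0.02,-0.06],0]

```text
t: 11.05
position: [460.9, -157.8, 174.2]
tool_rot: [0.0, 0.999, -0.047, -0.0]
ft_force: [-0.5, 0.7, 0.2]
width: -0.3
grasp_force: 0.0
```

```bash
python3 - <<'E'
from h import *
print(now()[0]);print(rel(W((-88,-173,145)),down(X[2])))
E
```

```text
[ 460.89748752 -157.76199223  174.23634145]
([0.0, 0.0, -0.1], [0.0047, -0.0018, 0.0292])
```

carry_out:
  motion:
    - [[0,0,0],[0.0047,-0.001,0.015],0]
    - [[0,0,0],[0.0047,-0.001,0.029],0]
    - [[0,0,0],[0.0047,-0.001,0.035],0]
    - [[0,0,0],[0.0047,-0.001,0.04],0]
    - [[0,0,0],[0.0047,-0.001,0.043],0]
    - [[0,0,0],[0.0047,-0.001,0.043],0]

```text
t: 11.65
position: [466.1, -156.2, 131.6]
tool_rot: [0.0, 0.999, -0.046, 0.0]
ft_force: [-1.7, -1.1, 2.5]
width: 0.0
grasp_force: 1.5
```

carry_out:
  motion:
    - [[0,0,0],[0,0,0.002],0]
    - [[0,0,0],[0,0,0.002],0]

```text
t: 11.85
position: [466.1, -156.3, 130.7]
tool_rot: [0.0, 0.999, -0.046, 0.0]
ft_force: [-5.9, -0.1, 15.2]
width: -0.2
grasp_force: 7.6
```

The catch is at its stop: the bar top is at 131 mm, as expected for 1.25 rad, and the force is rising. Next is the lever.

```bash
python3 - <<'E'
from h import *
Rl=down(X[2]+np.pi/2)
print(rel(W((44.6,-30,245)),Rl))
E
```

```text
([0.1, 0.0, -90.0], [0.1324, -0.1427, -0.1143])
```

carry_out:
  motion:
    - [[0,0,0],[0,0,-0.04],0]
    - [[0,0,-8],[0,0,-0.08],0]
    - [[0,0,-16],[0,0,-0.114],0.085]
    - [[0,0,-24],[0.02,-0.02,-0.114],0.085]
    - [[0,0,-32],[0.04,-0.04,-0.114],0.085]
    - [[0,0,-40],[0.06,-0.06,-0.114],0.085]
    - [[0,0,-48],[0.08,-0.08,-0.114],0.085]
    - [[0,0,-56],[0.1,-0.1,-0.114],0.085]
    - [[0,0,-64],[0.12,-0.12,-0.114],0.085]
    - [[0,0,-72],[0.132,-0.143,-0.114],0.085]
    - [[0,0,-80],[0.132,-0.143,-0.114],0.085]
    - [[0,0,-88],[0.132,-0.143,-0.114],0.085]

```text
t: 13.05
position: [610.9, -24.5, 243.2]
tool_rot: [-0.0, 0.748, 0.663, 0.0]
ft_force: [0.5, 0.8, -0.2]
width: 85.2
grasp_force: 0.0
```

```bash
python3 - <<'E'
from h import *
p,r,s=now();print(p.round(1),s["joint_positions"].round(2));Rl=down(X[2]+np.pi/2)
print(rel(W((44.6,-30,164)),Rl))
t=camera("top");i=camera("side");a=cv2.resize(t[145:241,225:355,::-1],None,fx=4,fy=4);b=cv2.resize(i[165:261,250:330,::-1],None,fx=3.5,fy=4)
cv2.imwrite("pics/d.png",np.hstack([a,b]))
E
```

```text
[610.9 -24.5 243.2] [ 0.45  0.46 -0.68  1.58  0.31  1.2  -0.41]
([-0.0, -0.1, -1.5], [-0.0019, 0.0004, 0.0792])
```

View pics/d.png

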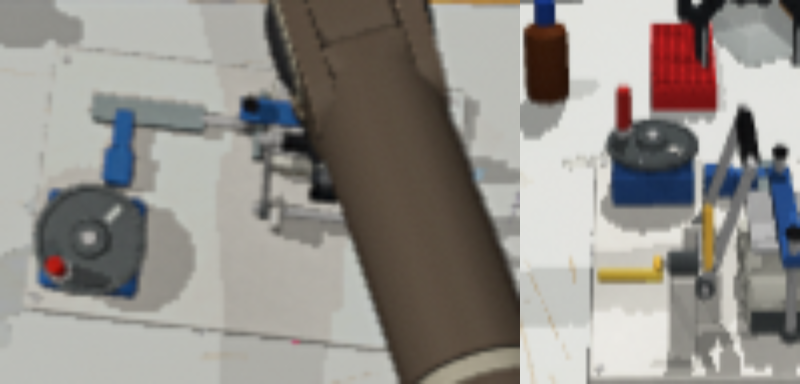

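The side view shows the catch bar at row 274, i.e. pixel row 233.5, which is 1.25 rad and fully out. The open fingers at (705,50) and beyond straddle the bar at (745,130).

carry_out:
  motion:
    - [[0,0,-1.5],[-0.002,0.0,0.03],0.085]
    - [[0,0,-1.5],[-0.002,0.0,0.06],0.085]
    - [[0,0,-1.5],[-0.002,0.0,0.079],0.085]
    - [[0,0,-1.5],[-0.002,0.0,0.079],0.085]
    - [[0,0,-1.5],[-0.002,0.0,0.079],0.0]
    - [[0,0,-1.5],[-0.002,0.0,0.079],0.0]
    - [[0,0,-1.5],[-0.002,0.0,0.079],0.0]
    - [[0,0,-1.5],[-0.002,0.0,0.079],0.0]
    - [[0,0,-1.5],[-0.002,0.0,0.079],0.0]
    - [[0,0,-1.5],[-0.002,0.0,0.079],0.0]
    - [[0,0,-1.5],[-0.002,0.0,0.079],0.0]
  newtons: 30

```text
t: 14.25
position: [610.2, -28.1, 165.2]
tool_rot: [0.0, 0.742, 0.67, -0.0]
ft_force: [-3.1, -0.6, 5.3]
width: 19.0
grasp_force: 29.1
```

```bash
python3 - <<'E'
from h import *
p,r,s=now();print(p.round(1),s["width"],s["grasp_force"],s["ft_force"].round(1))
d=p-[X[0],X[1],0];c,n=np.cos(X[2]),np.sin(X[2]);print("press frame",c*d[0]+n*d[1],-n*d[0]+c*d[1],p[2])
f=lambda a:W((130*np.sin(a),-30,60+130*np.cos(a)))
for k in range(1,13):
    print(k,(r.T@(f(.35-.0792*k)-f(.35))/1000).round(4))
E
```

```text
[610.2 -28.1 165.2] 19.012569187186063 29.129979014396667 [-3.1 -0.6  5.3]
press frame 43.85371234657481 -31.776517591586014 165.1995823032919
1 [-0.0001 -0.0098 -0.0031]
2 [-0.0002 -0.0198 -0.0055]
3 [-0.0003 -0.03   -0.0071]
4 [-0.0004 -0.0403 -0.0078]
5 [-0.0004 -0.0506 -0.0077]
6 [-0.0005 -0.0608 -0.0069]
7 [-0.0006 -0.071  -0.0052]
8 [-0.0007 -0.0809 -0.0027]
9 [-0.0008 -0.0907  0.0006]
10 [-0.0009 -0.1002  0.0046]
11 [-0.0009 -0.1093  0.0094]
12 [-0.001  -0.118   0.0149]
```

carry_out:
  motion:
    - [[0,0,0],[0,-0.0098,-0.0031],0]
    - [[0,0,0],[0,-0.0198,-0.0055],0]
    - [[0,0,0],[0,-0.03,-0.0071],0]
    - [[0,0,0],[0,-0.0403,-0.0078],0]
    - [[0,0,0],[0,-0.0506,-0.0077],0]
    - [[0,0,0],[0,-0.0608,-0.0069],0]
    - [[0,0,0],[-0.0005,-0.071,-0.0052],0]
    - [[0,0,0],[-0.0005,-0.0809,-0.0027],0]
    - [[0,0,0],[-0.001,-0.0907,0.0006],0]
    - [[0,0,0],[-0.001,-0.1002,0.0046],0]
    - [[0,0,0],[-0.001,-0.1093,0.0094],0]
    - [[0,0,0],[-0.001,-0.118,0.0149],0]

```text
t: 15.45
position: [496.4, -16.9, 151.5]
tool_rot: [0.003, 0.742, 0.67, 0.003]
ft_force: [7.3, 0.0, 7.3]
width: 18.9
grasp_force: 33.0
```

carry_out:
  motion:
    - [[0,0,0],[0,-0.001,0.0007],0]
    - [[0,0,0],[0,-0.001,0.0007],0]

```text
t: 15.65
position: [494.6, -16.7, 150.5]
tool_rot: [0.002, 0.742, 0.67, 0.003]
ft_force: [5.2, -0.2, 5.7]
width: 19.3
grasp_force: 32.7
```

```bash
python3 - <<'E'
from h import *
p,r,s=now();print(p.round(1),s["width"],s["grasp_force"],s["ft_force"].round(1),s["wrist_torque"].round(2))
d=p-[X[0],X[1],0];c,n=np.cos(X[2]),np.sin(X[2]);x=c*d[0]+n*d[1];print("press frame",x,p[2],"angle",.35+np.arctan2(-x,p[2]+18-60))
E
```

```text
[494.6 -16.7 150.5] 19.312948514841196 32.65839457511902 [ 5.2 -0.2  5.7] [ 0.03 -1.39  0.03]
press frame -72.28414925655143 150.51567653125235 angle 0.9376220473871583
```

carry_out:
  motion:
    - [[0,0,0],[0,-0.0025,0.0017],0]
    - [[0,0,0],[0,-0.0025,0.0017],0]
    - [[0,0,0],[0,-0.0025,0.0017],0]

```text
t: 15.95
position: [492.5, -16.5, 148.9]
tool_rot: [0.002, 0.742, 0.67, 0.003]
ft_force: [5.3, -0.1, 5.5]
width: 18.9
grasp_force: 32.7
```

carry_out:
  motion:
    - [[0,0,0],[0,-0.002,0.0015],0]
    - [[0,0,0],[0,-0.002,0.0015],0]
    - [[0,0,0],[0,-0.002,0.0015],0]

```text
t: 16.25
position: [492.3, -16.4, 148.7]
tool_rot: [0.004, 0.742, 0.67, 0.004]
ft_force: [7.4, -1.5, 13.4]
width: 18.9
grasp_force: 33.4
```

carry_out:
  motion:
    - [[0,0,0],[0,-0.002,0.001],0]
    - [[0,0,0],[0,-0.002,0.001],0]
    - [[0,0,0],[0,-0.002,0.001],0]

```text
t: 16.55
position: [492.2, -16.4, 148.6]
tool_rot: [0.005, 0.742, 0.67, 0.005]
ft_force: [10.8, -2.7, 15.7]
width: 19.3
grasp_force: 33.7
```

```bash
python3 - <<'E'
from h import *
t=camera("top");i=camera("side");a=cv2.resize(t[145:241,225:355,::-1],None,fx=4,fy=4);b=cv2.resize(i[165:261,250:330,::-1],None,fx=3.5,fy=4)
cv2.imwrite("pics/e.png",np.hstack([a,b]))
E
```

```text
(no output)
```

View pics/e.png

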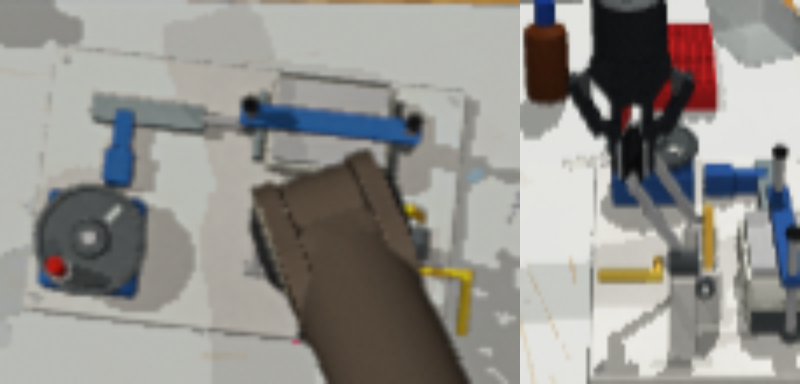

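The lever is held forward at its stop (side view, bar at 630,150). The catch is out at (462,300) in the top view, the wheel is where it stopped, and the jaw at (258,148) touches the box.

```bash
python3 -c "
from station import *
print(job_done())"
```

```text
the job is handed in; nothing more can be done
None
```

I handed the job in at about 16.6 s: the wheel is wound to its stop with the clamp closed on the box, the yellow catch is fully out at about 1.25 rad, and the gripper still holds the lever down at its stop; the verdict was not shown.

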